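# Lock the loaded bay of a vial carrier

## Task

The steel vial carrier must be made ready for transport: take the wooden-handled lock bar out of the stainless utensil hood and slide its rod over the vials, in through the eyelets of both end plates of the bay whose rack holds vials (not the bay with the empty rack), until the end of the handle is up against the end plate that faces the hood. Leave the bar there by itself, and do not upset the racks or the other things on the table.

Things in the scene. Friction and masses are not known exactly. Their poses are not given: they have to be found in the camera images.
- lock_bar: Loose bar, 200 mm: dark wooden handle 22 x 22 x 75 mm (y -75 to 0) and round aluminium rod, 12 mm thick, 125 mm long to its tip at +y, last 13 mm tapering to 5 mm. Origin on the axis where handle meets rod; z up. 40 g, balances 9 mm behind the origin, so it lies level, axis 11 mm up. At the start the handle is all under the hood, only the rod sticks out. A grip on the rod cannot push it home.
- bar_tip (a point): The tip of the lock bar's rod, on its axis, 125 mm from the bar's origin.
- hood: Fixed stainless utensil hood: a box 70 mm (x) x 90 mm (y) x 46 mm high without a floor, walls 4 mm, open only on its +y side (inner opening 62 mm wide, 42 mm high). Origin on the table under its centre. Stands on the robot's right, open side towards the carrier.
- carrier: Fixed steel carrier, 170 (x) x 106 mm (y); base 8 mm thick; two end plates 8 mm thick, 100 mm high, outer faces at y = -53 and +53 mm. Each has two 16 mm eyelets 75 mm above the table at x = -40 and +40 mm, in line with the other plate's. Two bays between them, at the same x, rails 22 mm high. Origin on the table under its centre. The bar enters the -y plate (facing the hood), towards +y.
- eyelet0 (a point): Centre of the eyelet of the bay at x = -40 mm (nearer the robot), on the outer face of the -y end plate, 75 mm above the table. Axes as the carrier's.
- eyelet1 (a point): Centre of the eyelet of the bay at x = +40 mm (farther from the robot), on the outer face of the -y end plate, 75 mm above the table. Axes as the carrier's.
- bay0 (a point): Centre of the floor of the bay at x = -40 mm, 8 mm above the table.
- bay1 (a point): Centre of the floor of the bay at x = +40 mm, 8 mm above the table.
- vial_rack: White plastic rack, 62 x 84 mm, 20 mm high, with a row of three amber glass vials with white caps, tops 50 mm above its underside. Stands loose in one of the two bays, which one varies. Origin at the centre of its underside.
- empty_rack: White plastic rack of the same size with three empty 23 mm holes and no vials, in the other bay. Origin at the centre of its underside.
- tumbler_a: Bystander: mint plastic tumbler, 80 mm wide, 150 mm high, standing beyond the carrier. Origin at the centre of its underside.
- tumbler_b: Bystander: mint plastic tumbler, 80 mm wide, 150 mm high, at the far left. Origin at the centre of its underside.
- jar: Bystander: amber jar, 60 mm wide, 70 mm high, left of the carrier on the robot's side. Origin at the centre of its underside.
- saucer: Bystander: white saucer, 90 mm wide, 22 mm high, right of the carrier and farther out. Origin at the centre of its underside.
- spoon: Bystander: steel spoon, 160 mm long, lying beyond the hood (farther from the robot), beside it. Its length is along its x.
- spray_bottle: Bystander: spray bottle, 70 mm wide, 200 mm high, standing beyond the carrier. Origin at the centre of its underside.

How it is judged:
By the outcome, as a careful person would: the job done as asked, in the order asked, and still so for the second after the job is handed in, with the robot touching nothing.
It also fails if it takes over 56 s, if anything falls off the work surface, if the arm or the gripper's body presses on something with over 40 N, if the wrist force passes 120 N, or if a joint passes its speed limit or range.

## Robot

A 6-joint arm with a two-finger parallel gripper is mounted at the origin on the work surface. World frame = base frame: x ahead of the robot, y to its left, z up, the work surface at z = 0. Lengths are in mm, angles in rad, forces in N, time in s.
With the tool pointing down it reaches from about 325 to 775 mm from the base axis. Payload 5.5 kg.
Tool frame: the origin (TCP) lies midway between the tips of the shut fingers; the grasp point (between the pads) lies 19 mm behind it (manip.grip_point_offset is the distance from the TCP to the grasp point, in mm); z points along the fingers, y is the line along which they close (so a half turn about z gives the same grasp; the last joint's range is limited). The gripper opens to 85 mm and grips with 20 to 120 N. Pads are 22 mm wide; open, the fingers measure 114 mm over their backs; the gripper's body (76 mm by 85 mm) begins 54 mm behind the grasp point. The pads swing forward as they close: fully open they stand 13 mm farther back than shut.
Start: joints at [-1.165, 0.091, 1.231, -0, 1.82, -0.057], TCP at [267.875, -536.898, 231.275] pointing down, gripper open.
Joint ranges: [-2.87, 2.87], [-0.86, 2.18], [0.17, 2.46], [-1.51, 4.65], [0.06, 2.69], [-2.65, 2.65]. Speed limits (rad/s): [2.57, 2.57, 3.01, 3.14, 3.14, 3.14].

## Interface

Orientations are given as a unit quaternion [w, x, y, z].
In Python, from workcell import manip, viewer gives the robot as it stands.
- The arm moves only by the tool apply_moves, never from a script. Its argument "motion" is a list of rows, each a list of 3 entries, a list of its own where there are three numbers: the shift along the tool's x, y, z in units of 25 mm (1.0 is 25 mm), then the turn about the tool's z in units of 5 degrees (1.0 is 5 degrees), then the opening, from 0 (shut) to 1 (fully open). A call has 1 to 12 rows; each row shifts and turns the commanded pose from where the row before left it, along the tool's axes as they then stand; what a row does not reach is not made up. A row lasts 1/12 s, in which the tool goes at most 41.7 mm and 7.16 degrees, less where a joint would pass 70% of its speed; a pose out of reach is approached as far as the arm can. A call is refused whole if a number of a shift passes 1 or a number of a turn 1, either way. A call with a gripper value outside its range is refused whole. The fingers move at their own pace and stop on an object; "grip_force" is the grip in N (left out, the last holds). Time passes only in rows, so rows that do not move let the fingers close. It gives the time, the measured TCP pose, the force, the opening and the grip force at its end, in the units of the state.
- manip.state(): the state, without advancing time (a new reading comes with each control period).
- viewer.capture(name): name is "scene" or "side" or "wrist"; returns (picture, depth): 480x640x3 uint8, blue, green, red; 480x640 float32, mm along the optical axis (not along the pixel's ray), 0 where there is no reading.
- viewer.camera_params(name): a dict with "fov_y" (degrees; the focal length in pixels is half the picture's height over the tangent of half this angle, whatever the lens; pixels are square), "cx", "cy" (the principal point, pixels), "world_from_camera" (4x4, takes a point from camera to world coordinates); the wrist camera has in their place "hand_eye" (4x4, takes a point from camera to tool coordinates, whose origin is the TCP and whose axes are the flange's). Camera axes: x right, y down, z forward; pixel columns grow to the right and rows downward; lengths in mm; the calibration is good to about 2 mm. A picture is of the moment at which its call begins: read the wrist's pose just before it. camera_params takes no time and is no camera call.
- manip.finish_job(): hands the job in; it is judged then, once.
The state is a dict: "time_s": time; "joint_pos": joint angles; "qvel": joint speeds; "joint_efforts": joint torques, N m; "eef_pos": TCP position; "tcp_rot": TCP orientation; "contact_force": force on the tool from outside, world axes, zero at the start; "moment": the same for the moment, N m; "finger_gap": finger opening in mm; "grasp_force": force on a finger pad.
Only numpy, scipy, OpenCV 4.12 (cv2) and the standard library are available. Lean on these libraries where they do the work, as an engineer would, in place of code of your own. Each camera call takes 0.05 s, during which the arm holds its last target. There are 200 camera calls.

## Working session

There is one attempt and no reset: what is moved stays moved. The work goes in short steps, Python scripts to look and compute and a tool call to move; the robot and the scene stay as the last step left them, time stands still between calls to the robot, and variables do not carry over. Pictures are saved under pics/ and viewed, at most 10 in all, crops included, and the job is handed in when it is done.

Besides the shell and the picture viewer there is one more tool, called after "Emit:" as name(argument=value, ...) on one line, values as JSON. apply_moves: Moves the arm, as the interface text tells. Its arguments: {"type":"object","properties":{"motion":{"type":"array"},"grip_force":{"type":"number"}},"required":["motion"]}

```bash
ls; mkdir -p pics
cat > h.py <<'E'
import numpy as np, cv2
from workcell import manip, viewer
from scipy.spatial.transform import Rotation as R
def cap(n):
    s=manip.state(); im,d=viewer.capture(n); p=viewer.camera_params(n)
    if n=="wrist":
        q=s["tcp_rot"]; T=np.eye(4); T[:3,:3]=R.from_quat([q[1],q[2],q[3],q[0]]).as_matrix(); T[:3,3]=s["eef_pos"]
        T=T@np.array(p["hand_eye"])
    else: T=np.array(p["world_from_camera"])
    f=240/np.tan(np.radians(p["fov_y"])/2)
    v,u=np.mgrid[:480,:640]
    P=np.stack([(u-p["cx"])/f*d,(v-p["cy"])/f*d,d],-1)@T[:3,:3].T+T[:3,3]
    P[d==0]=np.nan
    return im,d,P,T,f,p
E
python3 - <<'E'
from h import *
for n in ["scene","side","wrist"]:
    im,d,P,T,f,p=cap(n); cv2.imwrite(f"pics/{n}0.png",im); np.save(f"{n}0.npy",P); print(n,T.round(3).tolist(),f,p["cx"],p["cy"],[k for k in p])
print(manip.state())
E
```

```text
pics
scene [[0.282, 0.688, -0.669, 1250.896], [0.959, -0.209, 0.19, -195.853], [-0.009, -0.695, -0.719, 801.193], [0.0, 0.0, 0.0, 1.0]] 436.47733887911033 313.60491797306446 240.06455634270256 ['fov_y', 'cx', 'cy', 'world_from_camera']
side [[0.951, -0.246, 0.189, 442.464], [-0.31, -0.73, 0.61, -496.437], [-0.012, -0.638, -0.77, 705.718], [0.0, 0.0, 0.0, 1.0]] 436.52817707094897 318.8601708029613 233.52834461926392 ['fov_y', 'cx', 'cy', 'world_from_camera']
wrist [[0.447, -0.858, -0.254, 332.525], [-0.895, -0.429, -0.125, -504.37], [-0.002, 0.283, -0.959, 372.634], [0.0, 0.0, 0.0, 1.0]] 351.547998878172 317.396445183427 242.0233674708954 ['fov_y', 'cx', 'cy', 'hand_eye']
{'time_s': 0.15, 'joint_pos': array([-1.16468658e+00,  9.17561116e-02,  1.23159918e+00,  2.18953240e-06,
        1.81976996e+00, -5.66782108e-02]), 'qvel': array([-0.00036971, -0.00284425, -0.00319833,  0.00027122, -0.0005293 ,
        0.00027866]), 'joint_efforts': array([ 1.73391541e-03, -4.59371817e+01, -4.18525743e+01,  1.60166587e-05,
        9.58904478e-03,  2.59907108e-05]), 'eef_pos': array([ 267.80039444, -536.70216638,  230.37425988]), 'tcp_rot': array([-7.54819449e-04,  9.73347306e-01,  2.29334765e-01, -1.32159720e-04]), 'contact_force': array([ 0.31235731, -0.68163678,  0.47047876]), 'moment': array([-0.01298991, -0.06223022,  0.00702535]), 'grasp_force': 0.0, 'finger_gap': 85.1129040978731}
```

View pics/scene0.png

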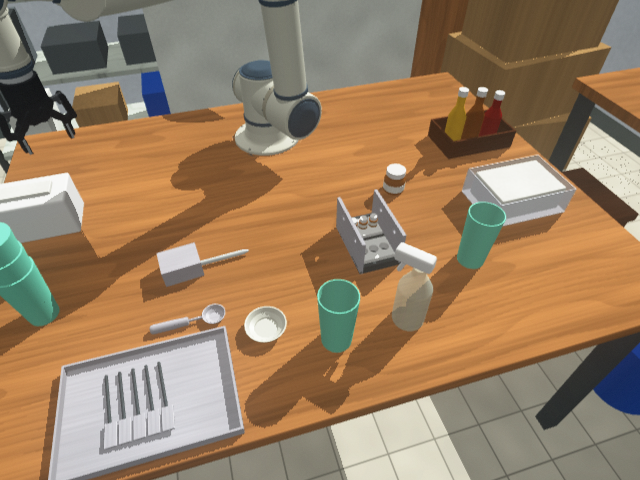

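View pics/side0.png

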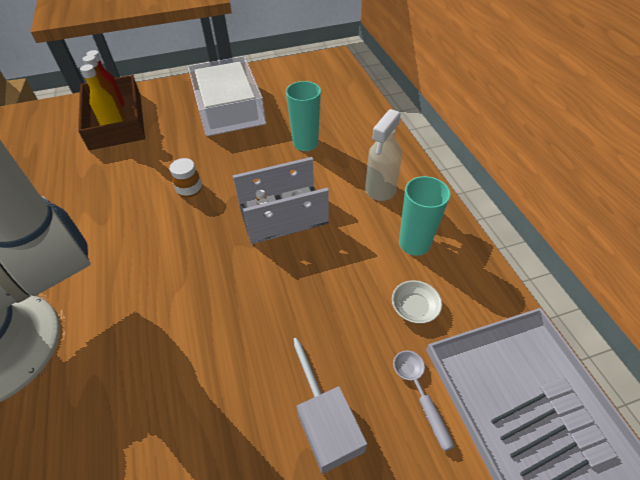

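The scene view shows the hood at (180,265) with its rod tip at (247,252), and the carrier at (370,235). The vials at (365,222) are in the bay nearer the robot (bay0). In the side view the front eyelets are at (268,214) and (308,204), and the rod runs from (296,340) to (318,392).

Run:
```python
from h import *
P=np.load("side0.npy"); S=np.load("scene0.npy")
im=cv2.imread("pics/side0.png")
for n,(u,v) in dict(e0=(268,214),e1=(308,204),b0=(257,181),b1=(294,172),tip=(296,340),root=(318,392),hood=(330,420),h1=(298,404),h2=(338,390),h3=(365,452),vial=(261,195),plateTL=(243,208),plateTR=(327,192)).items(): print(n,P[v,u].round(1))
for n,(u,v) in dict(tip=(247,252),root=(204,262),hood=(180,265),vial1=(364,222),vial2=(373,217),hole=(380,246)).items(): print("S",n,S[v,u].round(1))
# front plate face: side
m=np.zeros((480,640),bool); m[190:245,238:332]=1
Q=P[m]; Q=Q[(Q[:,2]>15)&(Q[:,2]<95)]
best=None; rng=np.random.default_rng(0)
for i in range(500):
    a=Q[rng.choice(len(Q),3,False)]; n=np.cross(a[1]-a[0],a[2]-a[0]); l=np.linalg.norm(n)
    if l<1: continue
    n/=l; k=abs((Q-a[0])@n)<1.5
    if best is None or k.sum()>best.sum(): best=k
F=Q[best]; c=F.mean(0); n=np.linalg.svd(F-c)[2][2]; print("plate",len(Q),len(F),c.round(1),n.round(3))
np.save("plate.npy",np.r_[c,n])
# rod and hood in both
for nm,A,box in(("side",P,(330,400,285,330)),("scene",S,(240,275,195,255))):
    Z=A[box[0]:box[1],box[2]:box[3]].reshape(-1,3); Z=Z[(Z[:,2]>8)&(Z[:,2]<24)]
    c=np.median(Z,0); 
    for _ in range(3):
        d=np.linalg.svd(Z[:,:2]-Z[:,:2].mean(0))[2][0]; r=(Z[:,:2]-Z[:,:2].mean(0))@[-d[1],d[0]]; Z=Z[abs(r)<7]
    d=d*np.sign(d[1]); t=Z[:,:2]@d; print(nm,"rod",len(Z),Z.mean(0).round(1),"dir",d.round(3),"yaw",np.degrees(np.arctan2(d[1],d[0])).round(1),"tip",Z[t.argmax()].round(1),"root",Z[t.argmin()].round(1))
    H=A.reshape(-1,3); H=H[(abs(H[:,2]-46)<4)&(H[:,1]<-250)&(H[:,0]>400)&(H[:,0]<760)]
    # largest cluster near hood
    h0=P[420,330]; H=H[np.linalg.norm(H[:,:2]-h0[:2],axis=1)<80]
    print("hoodtop",cv2.minAreaRect(H[:,:2].astype(np.float32)),H[:,2].mean().round(1))
cv2.imwrite("pics/sidecrop.png",cv2.resize(im[150:250,225:340],None,fx=6,fy=6,interpolation=cv2.INTER_CUBIC))
```

```text
e0 [519.5  88.6  67.8]
e1 [602.1  88.1  69. ]
b0 [519.8 186.5  69. ]
b1 [601.1 186.4  70.6]
tip [ 501.9 -161.    13.3]
root [ 509.9 -258.6   16.3]
hood [ 511.  -312.9   46.3]
h1 [ 475.6 -260.6   -1.4]
h2 [ 536.5 -276.    47.6]
h3 [ 550.5 -359.1   -1.2]
vial [519.7 154.8  57.6]
plateTL [474.2  88.2 101.1]
plateTR [640.4  82.4  96. ]
S tip [ 506.5 -155.5    9.6]
S root [ 509.9 -260.7   10.8]
S hood [ 536.2 -311.6   46. ]
S vial1 [531.9 138.6  53.3]
S vial2 [524.6 165.1  56.5]
S hole [587.7 162.3  15.8]
plate 3002 1823 [554.7  82.8  55.8] [ 0.016 -1.     0.002]
side rod 436 [ 503.9 -213.9   15.3] dir [-0.07   0.998] yaw 94.0 tip [ 499.8 -155.9   12.3] root [ 506.9 -263.    17.6]
hoodtop ((509.2677307128906, -317.79364013671875), (70.36094665527344, 90.68446350097656), 6.330989360809326) 45.8
scene rod 154 [ 510.2 -203.8   14. ] dir [-0.111  0.994] yaw 96.4 tip [ 506.5 -155.5    9.6] root [ 518.9 -266.3   11.6]
hoodtop ((512.0714721679688, -314.7510986328125), (75.20619201660156, 89.86212158203125), 6.430228233337402) 45.5
```

View pics/sidecrop.png

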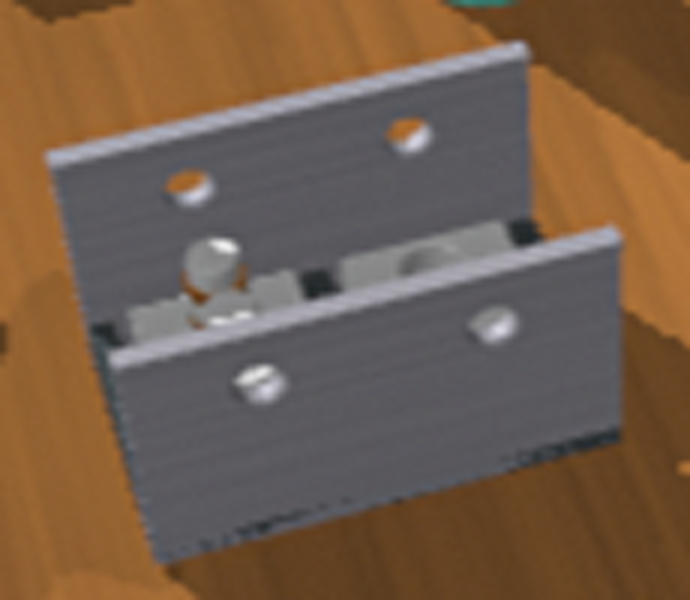

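Emit:
apply_moves(motion=[[[1, -0.49, 0], 0, 1], [[1, -0.49, 0], 0, 1], [[1, -0.49, 0], 0, 1], [[1, -0.49, 0], 0, 1], [[1, -0.49, 0], 0, 1], [[1, -0.49, 0], 0, 1], [[1, -0.49, 0], 0, 1], [[1, -0.49, 0], 0, 1], [[1, -0.49, 0], 0, 1], [[1, -0.49, 0], 0, 1], [[1, -0.49, 0], 0, 1], [[1, -0.49, 0], 0, 1]])

```text
time_s: 1.15
eef_pos: [471.2, -270.2, 231.0]
tcp_rot: [-0.0, 0.973, 0.229, -0.0]
contact_force: [0.4, -0.7, -0.3]
finger_gap: 85.4
grasp_force: 0.0
```

Emit:
apply_moves(motion=[[[1, -0.49, 0], -1, 1], [[0, 0, 0], -1, 1], [[0, 0, 0], -1, 1], [[0, 0, 0], -1, 1], [[0, 0, 0], -1, 1], [[0, 0, 0], -1, 1], [[0, 0, 0], -1, 1], [[0, 0, 0], -1, 1], [[0, 0, 0], -1, 1], [[0, 0, 0], -1, 1], [[0, 0, 0], -1, 1], [[0, 0, 0], -1, 1]])

```text
time_s: 2.15
eef_pos: [487.4, -249.2, 230.8]
tcp_rot: [-0.0, 0.727, 0.687, -0.0]
contact_force: [-0.7, 0.2, 0.2]
finger_gap: 85.5
grasp_force: 0.0
```

Emit:
apply_moves(motion=[[[0, 0, 0], -1, 1], [[0, 0, 0], -0.8, 1], [[0, 0, 0], 0, 1], [[0, 0, 0], 0, 1]])

```text
time_s: 2.48
eef_pos: [487.5, -249.3, 231.0]
tcp_rot: [-0.0, 0.673, 0.74, -0.0]
contact_force: [-0.1, -0.8, 0.0]
finger_gap: 85.5
grasp_force: 0.0
```

Run:
```python
from h import *
s=manip.state(); q=s["tcp_rot"]; M=R.from_quat([q[1],q[2],q[3],q[0]]).as_matrix(); print(s["time_s"],s["eef_pos"],M.round(3).tolist(),s["joint_pos"].round(2))
im,d,P,T,f,p=cap("wrist"); cv2.imwrite("pics/w1.png",im); np.save("w1.npy",P); print(T.round(2).tolist())
```

```text
2.4833 [ 487.48016182 -249.25292818  230.95012601] [[-0.094, 0.996, -0.001], [0.996, 0.094, 0.0], [0.0, -0.001, -1.0]] [-0.53 -0.05  1.37 -0.    1.82 -0.63]
[[1.0, 0.09, 0.03, 480.78], [0.09, -0.95, -0.28, -177.12], [0.0, 0.28, -0.96, 373.37], [0.0, 0.0, 0.0, 1.0]]
```

View pics/w1.png

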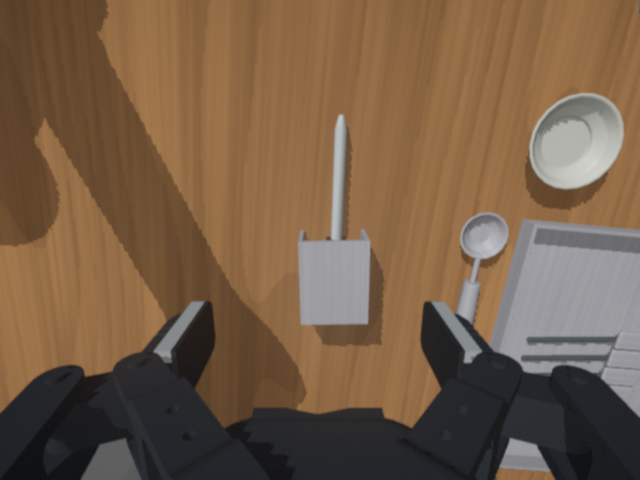

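The wrist view shows the rod from its tip at (341,116) to the hood edge at (336,240), nearly upright in the picture.

```bash
cat >> h.py <<'E'
def ray(T,f,p,u,v,n,c):  # pixel ray meets plane n.(x-c)=0
    o=T[:3,3]; r=T[:3,:3]@np.array([(u-p["cx"])/f,(v-p["cy"])/f,1]); return o+r*((np.array(c)-o)@n)/(r@n)
E
python3 - <<'E'
from h import *
im,d,P,T,f,p=cap("wrist")
hsv=cv2.cvtColor(im,cv2.COLOR_BGR2HSV); m=(hsv[...,1]<70)
pts=[]
for v in range(114,236,2):
    c=np.flatnonzero(m[v,315:365])+315
    if len(c)>2: pts.append(ray(T,f,p,c.mean(),v,np.array([0,0,1.]),[0,0,11 if 0 else 11.]))
pts=np.array(pts); k=np.polyfit(pts[:,1],pts[:,0],1); r=pts[:,0]-np.polyval(k,pts[:,1])
print(k,"yaw",90+np.degrees(np.arctan(-k[0])),"res",r.std(),"tipy",pts[0].round(1),"root",pts[-1].round(1))
im,d,P,T,f,p=cap("side"); pl=np.load("plate.npy")
for n,(u,v),off in(("e0",(262,383),0),("e1",(494,325),0)):
    print(n,ray(T,f,p,225+u/6-.4,150+v/6-.4,pl[3:],pl[:3]).round(1))
# plate edges on side camera (top front edge ends in crop)
for n,(u,v) in(("TL",(112,362)),("TR",(619,238)),("BL",(158,560)),("BR",(620,440))): print(n,ray(T,f,p,225+u/6-.4,150+v/6-.4,pl[3:],pl[:3]).round(1))
E
```

```text
[-9.17513013e-02  4.86609880e+02] yaw 95.24228483126227 res 1.6974097889493192 tipy [ 501.2 -152.6   11. ] root [ 518.6 -272.2   11. ]
e0 [519.4  82.3  76.1]
e1 [598.7  83.5  75.4]
TL [473.6  81.6 102.7]
TR [642.6  84.3 101.1]
BL [474.8  81.5   2.4]
BR [6.433e+02 8.410e+01 3.000e-01]
```

Emit:
apply_moves(motion=[[[1, 0.88, 0], 0, 0.5], [[0.3, 0, 1], 0, 0.5], [[0, 0, 1], 0, 0.5], [[0, 0, 1], 0, 0.5], [[0, 0, 1], 0, 0.5], [[0, 0, 1], 0, 0.5], [[0, 0, 1], 0, 0.5], [[0, 0, 1], 0, 0.5], [[0, 0, 0.7], 0, 0.5], [[0, 0, 0], 0, 0.5], [[0, 0, 0], 0, 0.5]])

```text
time_s: 3.55
eef_pos: [505.7, -214.5, 38.0]
tcp_rot: [-0.001, 0.673, 0.74, -0.0]
contact_force: [0.9, 0.5, 0.6]
finger_gap: 42.7
grasp_force: 0.0
```

Run:
```python
from h import *
s=manip.state(); print(s["eef_pos"],s["contact_force"],s["finger_gap"])
im,d,P,T,f,p=cap("wrist"); cv2.imwrite("pics/w2.png",im)
```

```text
[ 505.69718242 -214.50272994   37.95468283] [0.87116133 0.51552365 0.56620264] 42.69872050925282
```

View pics/w2.png

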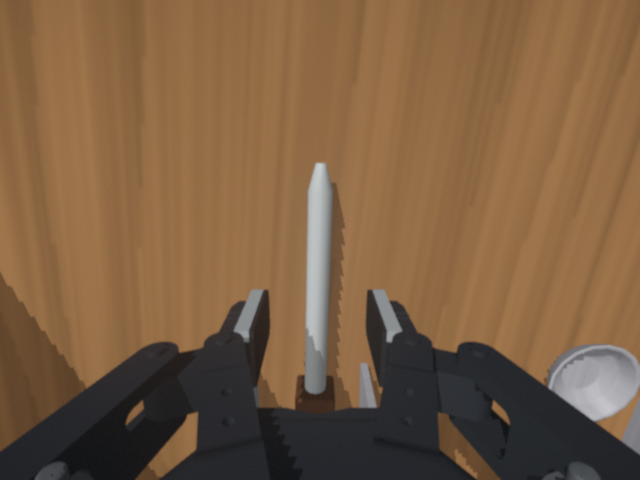

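The wrist view shows the rod centred between the pads (x about 318), with the tip at (320,163) and the handle's front at (316,385). I'll descend, grip and pull.

Emit:
apply_moves(motion=[[[0, 0, 0.8], 0, 0.5], [[0, 0, 0.55], 0, 0.5], [[0, 0, 0], 0, 0.5], [[0, 0, 0], 0, 0.1], [[0, 0, 0], 0, 0], [[0, 0, 0], 0, 0], [[0, 0, 0], 0, 0], [[0, 0, 0], 0, 0], [[0, 0, 0], 0, 0]], grip_force=30)

```text
time_s: 4.35
eef_pos: [507.2, -215.2, 6.2]
tcp_rot: [0.001, 0.672, 0.74, 0.0]
contact_force: [1.2, -0.1, 2.5]
finger_gap: 10.3
grasp_force: 33.3
```

Emit:
apply_moves(motion=[[[0.3, 0, 0], 0, 0], [[0.5, 0, 0], 0, 0], [[0.5, 0, 0], 0, 0], [[0.5, 0, 0], 0, 0], [[0.5, 0, 0], 0, 0], [[0.5, 0, 0], 0, 0], [[0.5, 0, 0], 0, 0], [[0.5, 0, 0], 0, 0], [[0.5, 0, 0], 0, 0], [[0.5, 0, 0], 0, 0], [[0.4, 0, 0], 0, 0], [[0, 0, 0], 0, 0]])

```text
time_s: 5.35
eef_pos: [493.6, -82.8, 4.9]
tcp_rot: [-0.001, 0.672, 0.741, 0.001]
contact_force: [0.6, 2.6, 4.6]
finger_gap: 10.3
grasp_force: 33.5
```

Run:
```python
from h import *
im,d,P,T,f,p=cap("side"); cv2.imwrite("pics/s2.png",im)
```

```text
(no output)
```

View pics/s2.png

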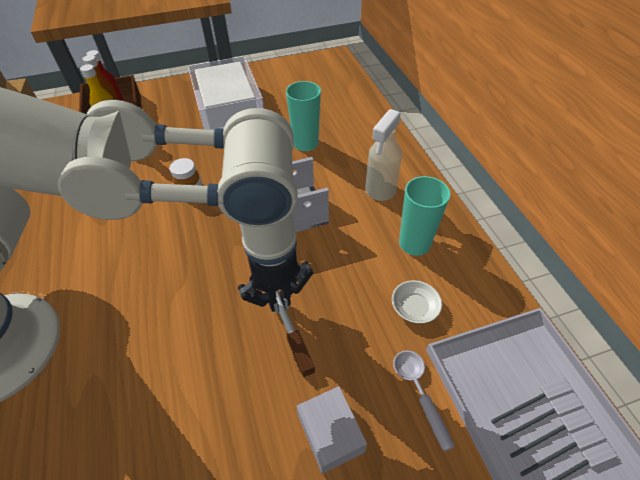

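The bar is out of the hood, with the handle at (300,352). I'll release it and regrasp on the handle.

Emit:
apply_moves(motion=[[[0, 0, 0], 0, 0.2], [[0, 0, 0], 0, 0.5], [[0, 0, 0], 0, 0.5], [[0, 0, -0.6], 0, 0.5], [[0, 0, -1], 0, 0.5], [[0, 0, -0.6], 0, 0.5], [[-0.9, 0, 0], 0, 0.5], [[-0.9, 0, 0], 0, 0.5], [[-0.9, 0, 0], 0, 0.5], [[-0.9, 0, 0], 0, 0.5], [[-0.9, 0, 0], 0, 0.5], [[0, 0, 0], 0, 0.5]])

```text
time_s: 6.4
eef_pos: [504.2, -201.3, 59.4]
tcp_rot: [0.0, 0.674, 0.739, -0.001]
contact_force: [0.3, -0.3, -1.0]
finger_gap: 42.5
grasp_force: 0.0
```

Run:
```python
from h import *
s=manip.state(); print(s["eef_pos"],s["contact_force"],s["finger_gap"])
im,d,P,T,f,p=cap("wrist"); cv2.imwrite("pics/w3.png",im)
Z=P[::4,::4].reshape(-1,3)
im2,d,P,T,f,p=cap("side"); hsv=cv2.cvtColor(im2,cv2.COLOR_BGR2HSV)
m=(hsv[...,2]<110)&(P[...,2]>17)&(P[...,2]<26)&(P[...,1]>-250)&(P[...,1]<-120)&(P[...,0]>470)&(P[...,0]<540)
Q=P[m]; print(len(Q),cv2.minAreaRect(Q[:,:2].astype(np.float32)),Q[:,1].min(),Q[:,1].max(),Q.mean(0))
```

```text
[ 504.17179926 -201.28675952   59.35757851] [ 0.30288144 -0.31736237 -0.98417476] 42.45482472356735
467 ((502.44293212890625, -190.76068115234375), (21.991844177246094, 66.15258026123047), 5.075786590576172) -224.42278832034327 -156.99128549685003 [ 503.01276498 -194.83230705   21.6539927 ]
```

View pics/w3.png

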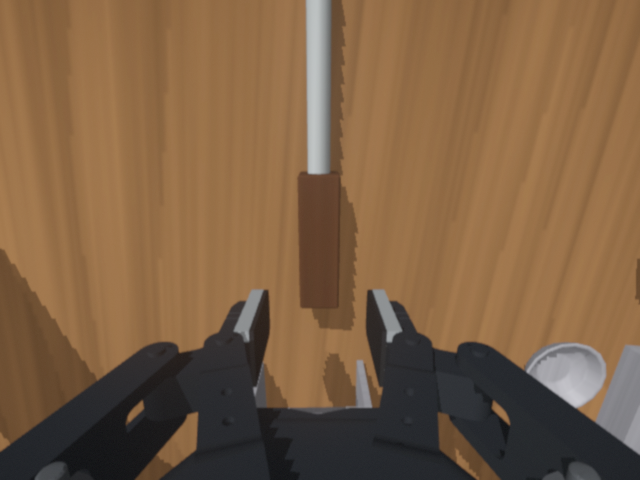

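The wrist view shows the handle at rows 172–307, centred between the pads; by depth it spans y −224 to −150 with the TCP at −201. I'll grip it there and lift.

Emit:
apply_moves(motion=[[[0, 0, 0.9], 0, 0.5], [[0, 0, 0.9], 0, 0.5], [[0, 0, 0.36], 0, 0.5], [[0, 0, 0], 0, 0.5], [[0, 0, 0], 0, 0.2], [[0, 0, 0], 0, 0], [[0, 0, 0], 0, 0], [[0, 0, 0], 0, 0], [[0, 0, 0], 0, 0], [[0, 0, 0], 0, 0]], grip_force=50)

```text
time_s: 7.33
eef_pos: [505.4, -197.7, 7.4]
tcp_rot: [0.001, 0.672, 0.74, 0.0]
contact_force: [-0.4, 0.5, 4.0]
finger_gap: 20.8
grasp_force: 53.1
```

Run:
```python
from h import *
s=manip.state(); print(s["eef_pos"],s["contact_force"],s["finger_gap"],s["tcp_rot"])
```

```text
[ 505.4487335  -197.66549418    7.38508176] [-0.43280707  0.48196936  4.01044657] 20.781912818020174 [1.00444375e-03 6.72242269e-01 7.40330438e-01 4.07548303e-04]
```

Emit:
apply_moves(motion=[[[0, 0, -0.4], 0, 0], [[0, 0, -0.7], 0, 0], [[0, 0, -0.7], 0, 0], [[0, 0, -0.7], 0.4, 0], [[0, 0, -0.06], 0.5, 0], [[0, 0.36, 0], 0, 0], [[0, 0.36, 0], 0, 0], [[0, 0, 0], 0, 0], [[0, 0, 0], 0, 0], [[0, 0, 0], 0, 0]])

```text
time_s: 8.17
eef_pos: [522.3, -196.8, 68.9]
tcp_rot: [-0.001, 0.701, 0.714, -0.0]
contact_force: [-1.1, 0.6, -0.0]
finger_gap: 20.5
grasp_force: 52.5
```

Run:
```python
from h import *
s=manip.state(); q=s["tcp_rot"]; print(s["eef_pos"],s["contact_force"],R.from_quat([q[1],q[2],q[3],q[0]]).as_matrix()[:,0])
a=cap("side"); b=cap("wrist"); c=cap("scene")
for n,x in(("s3",a),("w4",b),("c3",c)): cv2.imwrite(f"pics/{n}.png",x[0]); np.save(n+".npy",x[2])
big=lambda i,s:cv2.resize(i,None,fx=s,fy=s,interpolation=cv2.INTER_CUBIC)
can=np.zeros((600,800,3),np.uint8)
can[:300,:400]=cv2.resize(b[0],(400,300)); 
x=big(a[0][170:320,220:353],3); can[:x.shape[0],400:400+x.shape[1]]=x[:600]
y=big(c[0][190:290,240:373],3); can[300:600,:399]=y
cv2.imwrite("pics/m3.png",can)
```

```text
[ 522.30903792 -196.78879142   68.90231237] [-1.07300586  0.56227561 -0.04220972] [-1.85580933e-02  9.99827378e-01  9.00876221e-04]
```

View pics/m3.png

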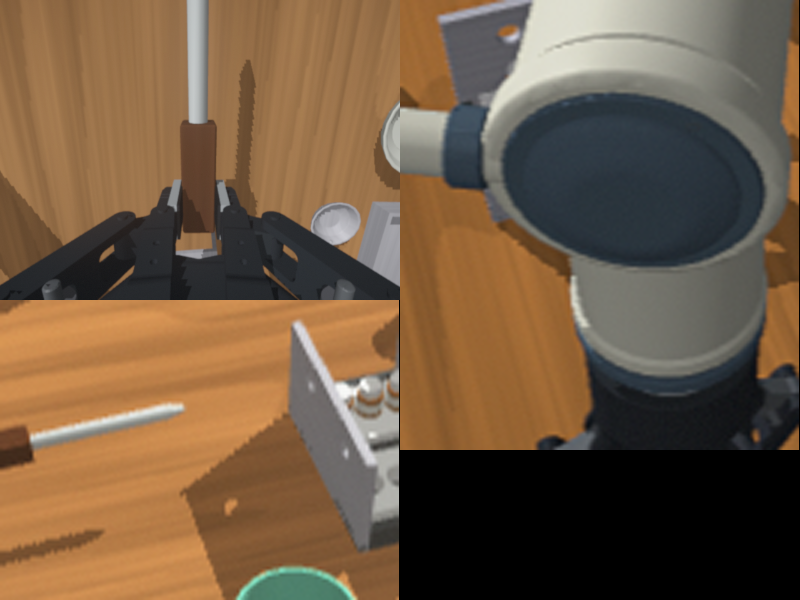

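The montage shows the wrist view with the handle held straight, and the scene view with the rod tip at crop (183,108) and eyelets at crop (310,86) and (347,153). I'll compare the rod and eyelets in the scene camera.

Run:
```python
from h import *
s=manip.state(); q=s["tcp_rot"]; ax=R.from_quat([q[1],q[2],q[3],q[0]]).as_matrix()[:,0]; tcp=s["eef_pos"]
im=cv2.imread("pics/c3.png"); P=np.load("c3.npy"); p=viewer.camera_params("scene"); T=np.array(p["world_from_camera"]); f=240/np.tan(np.radians(p["fov_y"])/2)
Ti=np.linalg.inv(T)
def proj(X,T=T,p=p): 
    Ti=np.linalg.inv(T); c=Ti[:3,:3]@X+Ti[:3,3]; return np.array([f*c[0]/c[2]+p["cx"],f*c[1]/c[2]+p["cy"]]).round(1)
# plate front in scene
m=np.zeros((480,640),bool); m[195:275,330:368]=1
Q=P[m]; Q=Q[(Q[:,2]>15)&(Q[:,2]<96)]; rng=np.random.default_rng(0); best=None
for i in range(800):
    a=Q[rng.choice(len(Q),3,False)]; n=np.cross(a[1]-a[0],a[2]-a[0]); l=np.linalg.norm(n)
    if l<1: continue
    n/=l; k=abs((Q-a[0])@n)<1.5
    if abs(n[1])>.95 and (best is None or k.sum()>best.sum()): best=k
F=Q[best]; c=F.mean(0); n=np.linalg.svd(F-c)[2][2]; print("plate scene",len(F),c.round(1),n.round(3), "y at x=520",(c[1]-(n[0]*(520-c[0])+n[2]*(75-c[2]))/n[1]).round(1))
for u,v in((343.3,218.7),(355.7,241)): print("eye",ray(T,f,p,u-.3,v-.3,n,c).round(1))
for v,u in((215,343),):pass
# rod in scene: subpixel centre per column
hsv=cv2.cvtColor(im,cv2.COLOR_BGR2HSV); ok=(hsv[...,1]<60)
cs=[]
for u in range(254,296,4):
    r=np.flatnonzero(ok[220:250,u])+220
    if len(r): cs.append((u,r.mean()))
cs=np.array(cs); k=np.polyfit(cs[:,0],cs[:,1],1); print("rod px line",k,np.polyval(k,[260,300,343]).round(1), "tip col",np.flatnonzero(ok[218:240].any(0)&(np.arange(640)<320)&(np.arange(640)>250)).max())
Z=P[218:250,252:302].reshape(-1,3); Z=Z[(Z[:,2]>60)&(Z[:,2]<95)]; print("rod depth pts",len(Z),Z.mean(0).round(1),np.polyfit(Z[:,1],Z[:,2],1).round(3),np.polyfit(Z[:,1],Z[:,0],1).round(3),Z[:,1].max())
for t in (60,100,176): 
    X=tcp+ax*t+[0,0,4]; print("pred",X.round(1),proj(X))
print("e0 predicted by side",proj(np.array([519,82.3,75])))
# wrist rod
P=np.load("w4.npy"); Z=P[0:180,295:340].reshape(-1,3); Z=Z[Z[:,2]>60]; print("wrist",len(Z),Z.mean(0).round(1),np.polyfit(Z[:,1],Z[:,2],1).round(3),np.polyfit(Z[:,1],Z[:,0],1).round(3))
# side original plate vs scene for carrier edge x
S=np.load("side0.npy")
big=cv2.resize(im[195:275,320:400],None,fx=7,fy=7,interpolation=cv2.INTER_CUBIC); cv2.imwrite("pics/ccrop.png",big)
```

```text
plate scene 664 [567.2  85.7  56. ] [-0.013  1.     0.001] y at x=520 85.1
eye [525.   85.1  73.8]
eye [608.5  86.2  78.3]
rod px line [-2.17045455e-01  2.90879545e+02] [234.4 225.8 216.4] tip col 300
rod depth pts 242 [524.4 -82.7  75.9] [-1.0000e-03  7.5801e+01] [-2.50000e-02  5.22327e+02] -19.912097681570742
pred [ 521.3 -137.    73.5] [252.7 236.3]
pred [520.6 -97.   73.5] [269.3 232.6]
pred [519.2 -21.   73.6] [300.2 225.7]
e0 predicted by side [341.1 216.7]
wrist 5895 [ 520.4 -107.9   77.2] [-1.0000e-03  7.7076e+01] [-2.20000e-02  5.18024e+02]
```

View pics/ccrop.png

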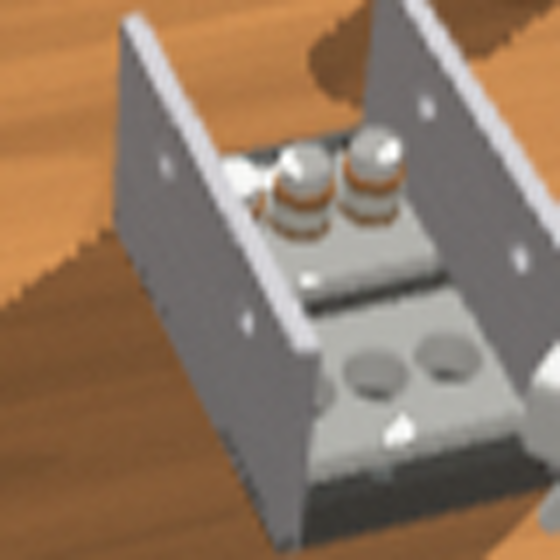

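The scene camera agrees with the kinematics on the rod, but the scene and side cameras differ by several mm on the carrier. The wrist camera matched the kinematics, so I'll take it above the carrier, bar in hand, to measure the plates.

Emit:
apply_moves(motion=[[[0, 0, -0.9], 0, 0], [[0, 0, -1], 0, 0], [[0, 0, -1], 0, 0], [[0, 0, -1], 0, 0], [[0.5, 0, -0.2], 0, 0], [[0.9, 0, 0], 0, 0], [[1, 0, 0], 0, 0], [[1, 0, 0], 0, 0], [[1, 0, 0], 0, 0], [[1, 0, 0], 0, 0], [[1, 0, 0], 0, 0], [[1, 0, 0], 0, 0]])

```text
time_s: 9.32
eef_pos: [518.7, -10.4, 171.6]
tcp_rot: [-0.0, 0.701, 0.713, -0.0]
contact_force: [-0.0, -0.8, -0.5]
finger_gap: 20.3
grasp_force: 52.5
```

Emit:
apply_moves(motion=[[[1, 0, 0], 0, 0], [[1, 0, 0], 0, 0], [[0.6, 0, 0], 0, 0], [[0, 0, 0], 0, 0], [[0, 0, 0], 0, 0], [[0, 0, 0], 0, 0]])

```text
time_s: 9.82
eef_pos: [517.9, 52.5, 172.0]
tcp_rot: [-0.0, 0.701, 0.713, -0.0]
contact_force: [0.1, -0.5, -0.8]
finger_gap: 20.5
grasp_force: 52.5
```

Run:
```python
from h import *
s=manip.state(); print(s["eef_pos"],s["qvel"].round(3))
b=cap("wrist"); cv2.imwrite("pics/w5.png",b[0]); np.save("w5.npy",b[2]); np.save("w5T.npy",b[3])
```

```text
[517.94655507  52.48046422 171.98006093] [-0.018  0.    -0.006  0.001  0.     0.002]
```

View pics/w5.png

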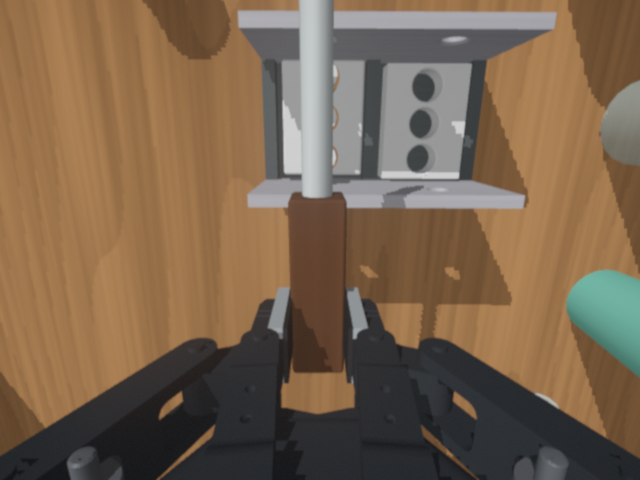

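The wrist view shows the front plate's top strip at rows 193–207, columns 249–523, and the back plate's at rows 12–27, columns 238–555. I'll compute its pose, numbers only from here.

Run:
```python
from h import *
P=np.load("w5.npy"); T=np.load("w5T.npy"); p=viewer.camera_params("wrist"); f=240/np.tan(np.radians(p["fov_y"])/2); im=cv2.imread("pics/w5.png"); hsv=cv2.cvtColor(im,cv2.COLOR_BGR2HSV)
n=np.array([0,0,1.]); z=[0,0,100]
g=(hsv[...,1]<60)
for nm,rows in(("front",range(197,206)),("back",range(16,26))):
    mid=[]
    for v in rows:
        c=np.flatnonzero(g[v,200:600])+200; a=ray(T,f,p,c.min()-.5,v,n,z); b=ray(T,f,p,c.max()+.5,v,n,z); mid.append(np.r_[a[:2],b[:2]])
    mid=np.array(mid); print(nm,"L",mid[:,:2].mean(0).round(1),"R",mid[:,2:].mean(0).round(1),"cx",((mid[:,0]+mid[:,2])/2).mean().round(2),"w",(mid[:,2]-mid[:,0]).mean().round(1),mid[:,0].std().round(2),mid[:,2].std().round(2))
# outer edge row of front plate across columns
gr=cv2.cvtColor(im,cv2.COLOR_BGR2GRAY)
E=[]
for u in list(range(256,286,4))+list(range(356,516,6)):
    col=g[195:225,u]; r=195+np.argmin(col)-.5; E.append(ray(T,f,p,u,r,n,z)[:2])
E=np.array(E); k=np.polyfit(E[:,0],E[:,1],1); print("front outer edge slope",k[0].round(4),"y at 520",np.polyval(k,520).round(1),(E[:,1]-np.polyval(k,E[:,0])).std().round(2))
Z=P[(P[...,2]>96)&(P[...,2]<104)]; print("ztop med",np.median(Z[:,2]).round(1),len(Z))
fr=P[197:206,360:510,2]; print("front strip z",np.nanmedian(fr).round(1))
# rod
Rr=P[5:185,300:335].reshape(-1,3); Rr=Rr[(Rr[:,2]>160)]; print("rod z fit",np.polyfit(Rr[:,1]-52,Rr[:,2],1).round(4),"max z",np.percentile(Rr[:,2],[50,95]).round(1),"x fit",np.polyfit(Rr[:,1],Rr[:,0],1).round(4),"x@82",np.polyval(np.polyfit(Rr[:,1],Rr[:,0],1),82).round(1))
H=P[200:280,296:340].reshape(-1,3); print("handle top z",np.nanmedian(H[:,2]).round(1))
v=[np.flatnonzero(hsv[r,280:360,1]>120)for r in(190,)]
col=hsv[150:260,317,1]; print("handle front row",150+np.argmax(col>100)); r0=150+np.argmax(col>100); print("handle front",P[r0+3,317].round(1))
s=manip.state(); print(s["eef_pos"].round(1))
```

```text
front L [474.2  87.1] R [644.5  90.1] cx 559.35 w 170.3 0.25 0.17
back L [472.9 184.6] R [643.  187.6] cx 557.96 w 170.2 0.06 0.15
front outer edge slope 0.0128 y at 520 83.7 0.19
ztop med 99.8 8379
front strip z 99.9
rod z fit [-2.000000e-04  1.799837e+02] max z [180.3 181.9] x fit [-1.960000e-02  5.189651e+02] x@82 517.4
handle top z 186.4
handle front row 200
handle front [517.  102.  185.8]
[518.1  52.2 172.1]
```

Emit:
apply_moves(motion=[[[-0.4, 0.04, 0], 0.06, 0], [[-1, 0, 0], 0, 0], [[-1, 0, 0], 0, 0], [[-1, 0, 0], 0, 0], [[-1, 0, 0], 0, 0], [[-1, 0, 0], 0, 0], [[-1, 0, 0], 0, 0], [[0, 0, 0.9], 0, 0], [[0, 0, 1], 0, 0], [[0, 0, 1], 0, 0], [[0, 0, 0.9], 0, 0], [[0, 0, 0], 0, 0]])

```text
time_s: 10.87
eef_pos: [518.0, -108.1, 71.7]
tcp_rot: [-0.004, 0.703, 0.711, -0.002]
contact_force: [0.0, 0.3, -1.9]
finger_gap: 20.5
grasp_force: 52.4
```

Emit:
apply_moves(motion=[[[0, 0, 0], 0, 0], [[0, 0, 0], 0, 0], [[0, 0, 0], 0, 0], [[0, 0, 0], 0, 0]])

```text
time_s: 11.2
eef_pos: [522.3, -107.6, 79.7]
tcp_rot: [0.002, 0.703, 0.711, 0.001]
contact_force: [0.3, 0.1, -0.3]
finger_gap: 20.6
grasp_force: 52.5
```

```bash
cat > chk.py <<'E'
from h import *
s=manip.state(); q=s["tcp_rot"]; ax=R.from_quat([q[1],q[2],q[3],q[0]]).as_matrix()[:,0]; t=s["eef_pos"]; e=np.array([519.4,83.7,75]); 
L=lambda y:519.4-.0138*(y-83.7)
tip=t+ax*175+[0,0,3.5]
print(s["time_s"],"tcp",t.round(2),"ax",ax.round(4),"tip",tip.round(1),"x err tip",(tip[0]-L(tip[1])).round(2),"x err tcp",(t[0]-L(t[1])).round(2),"F",s["contact_force"].round(1),"to go",(33.7-t[1]).round(1))
E
python3 chk.py
python3 - <<'E'
from h import *
b=cap("wrist"); P=b[2]; np.save("w6.npy",P)
Rr=P[5:170,295:340].reshape(-1,3); Rr=Rr[Rr[:,2]>60]
print("rod z",np.percentile(Rr[:,2],[50,95]).round(1),np.polyfit(Rr[:,1],Rr[:,2],1).round(4),"x",np.polyfit(Rr[:,1],Rr[:,0],1).round(4),Rr.mean(0).round(1))
H=P[200:270,300:335].reshape(-1,3); print("handle top",np.nanmedian(H[:,2]).round(1))
E
```

```text
11.2 tcp [ 522.33 -107.58   79.73] ax [-0.0123  0.9999 -0.001 ] tip [520.2  67.4  83.1] x err tip 0.55 x err tcp 0.29 F [ 0.3  0.1 -0.3] to go 141.3
rod z [88.  89.6] [-3.30000e-03  8.75873e+01] x [-1.580000e-02  5.206906e+02] [521.  -17.8  87.6]
handle top 94.1
```

Emit:
apply_moves(motion=[[[0, -0.015, 0.17], 0, 0], [[0, 0, 0.166], 0, 0], [[0, 0, 0], 0, 0], [[0, 0, 0], 0, 0], [[0, 0, 0], 0, 0]])

```text
time_s: 11.67
eef_pos: [520.8, -107.0, 68.9]
tcp_rot: [-0.0, 0.703, 0.712, -0.0]
contact_force: [-0.5, -0.7, -1.0]
finger_gap: 20.5
grasp_force: 52.5
```

```bash
python3 chk.py
```

```text
11.6667 tcp [ 520.82 -107.04   68.94] ax [-1.250e-02  9.999e-01  1.000e-04] tip [518.6  67.9  72.5] x err tip -0.98 x err tcp -1.21 F [-0.5 -0.7 -1. ] to go 140.7
```

Emit:
apply_moves(motion=[[[0, 0, 0], 0, 0], [[0, 0, 0], 0, 0], [[0, 0, 0], 0, 0], [[0, 0, 0], 0, 0], [[0, 0, 0], 0, 0]])

```text
time_s: 12.08
eef_pos: [521.0, -107.1, 69.2]
tcp_rot: [0.0, 0.703, 0.712, 0.0]
contact_force: [0.1, -0.3, -0.1]
finger_gap: 20.6
grasp_force: 52.5
```

```bash
python3 chk.py; python3 -c "
from h import *
print(manip.state()['qvel'].round(3)); cap('scene'); print(manip.state()['eef_pos'])"; python3 chk.py
```

```text
12.0833 tcp [ 520.97 -107.14   69.22] ax [-1.250e-02  9.999e-01 -1.000e-04] tip [518.8  67.8  72.7] x err tip -0.84 x err tcp -1.07 F [ 0.1 -0.3 -0.1] to go 140.8
[-0.001 -0.    -0.001  0.001 -0.002 -0.001]
[ 520.92673451 -107.10997703   69.15665177]
12.1333 tcp [ 520.93 -107.11   69.16] ax [-0.0125  0.9999 -0.    ] tip [518.7  67.9  72.7] x err tip -0.88 x err tcp -1.11 F [-1.2  0.6 -0.4] to go 140.8
```

Emit:
apply_moves(motion=[[[0, 0.04, -0.095], 0, 0], [[0, 0, 0], 0, 0], [[0, 0, 0], 0, 0], [[0, 0, 0], 0, 0], [[0, 0, 0], 0, 0], [[0, 0, 0], 0, 0]])

```text
time_s: 12.63
eef_pos: [521.9, -107.1, 71.4]
tcp_rot: [-0.0, 0.703, 0.711, -0.0]
contact_force: [0.1, 0.2, -0.7]
finger_gap: 20.9
grasp_force: 52.5
```

```bash
python3 chk.py
```

```text
12.6333 tcp [ 521.87 -107.11   71.43] ax [-0.0125  0.9999  0.    ] tip [519.7  67.9  74.9] x err tip 0.08 x err tcp -0.16 F [ 0.1  0.2 -0.7] to go 140.8
```

Aligned. I'll go in through the first eyelet slowly.

Emit:
apply_moves(motion=[[[0.2, 0, 0], 0, 0], [[0.2, 0, 0], 0, 0], [[0.2, 0, 0], 0, 0], [[0.2, 0, 0], 0, 0], [[0.2, 0, 0], 0, 0], [[0.2, 0, 0], 0, 0], [[0.2, 0, 0], 0, 0], [[0.2, 0, 0], 0, 0], [[0, 0, 0], 0, 0], [[0, 0, 0], 0, 0], [[0, 0, 0], 0, 0]])

```text
time_s: 13.55
eef_pos: [521.4, -67.2, 71.5]
tcp_rot: [0.0, 0.703, 0.712, -0.0]
contact_force: [0.3, 0.4, -1.1]
finger_gap: 20.7
grasp_force: 52.5
```

```bash
python3 chk.py
```

```text
13.55 tcp [521.43 -67.16  71.5 ] ax [-1.260e-02  9.999e-01 -2.000e-04] tip [519.2 107.8  75. ] x err tip 0.16 x err tcp -0.06 F [ 0.3  0.4 -1.1] to go 100.9
```

Emit:
apply_moves(motion=[[[0.25, 0, 0], 0, 0], [[0.3, 0, 0], 0, 0], [[0.3, 0, 0], 0, 0], [[0.3, 0, 0], 0, 0], [[0.3, 0, 0], 0, 0], [[0.3, 0, 0], 0, 0], [[0.3, 0, 0], 0, 0], [[0.25, 0, 0], 0, 0], [[0.1, 0, 0], 0, 0], [[0, 0, 0], 0, 0], [[0, 0, 0], 0, 0], [[0, 0, 0], 0, 0]])

```text
time_s: 14.55
eef_pos: [520.7, -7.4, 71.5]
tcp_rot: [0.0, 0.703, 0.711, -0.0]
contact_force: [-0.3, 1.0, 0.1]
finger_gap: 21.0
grasp_force: 52.4
```

```bash
python3 chk.py
```

```text
14.55 tcp [520.7   -7.36  71.51] ax [-1.230e-02  9.999e-01 -2.000e-04] tip [518.6 167.6  75. ] x err tip 0.31 x err tcp 0.04 F [-0.3  1.   0.1] to go 41.1
```

Emit:
apply_moves(motion=[[[0.2, -0.01, 0], 0, 0], [[0.2, 0, 0], 0, 0], [[0.2, 0, 0], 0, 0], [[0.2, 0, 0], 0, 0], [[0.2, 0, 0], 0, 0], [[0.2, 0, 0], 0, 0], [[0.2, 0, 0], 0, 0], [[0, 0, 0], 0, 0], [[0, 0, 0], 0, 0], [[0, 0, 0], 0, 0]])

```text
time_s: 15.38
eef_pos: [520.0, 27.9, 71.5]
tcp_rot: [0.0, 0.703, 0.712, -0.0]
contact_force: [0.3, -1.1, -0.6]
finger_gap: 20.7
grasp_force: 52.4
```

```bash
python3 chk.py
```

```text
15.3833 tcp [519.98  27.87  71.47] ax [-1.260e-02  9.999e-01 -1.000e-04] tip [517.8 202.9  75. ] x err tip 0.01 x err tcp -0.19 F [ 0.3 -1.1 -0.6] to go 5.8
```

Tip is past the second plate's outer face; only the seating remains, with small steps until contact.

Emit:
apply_moves(motion=[[[0.08, 0, 0], 0, 0], [[0.08, 0, 0], 0, 0], [[0.06, 0, 0], 0, 0], [[0, 0, 0], 0, 0], [[0, 0, 0], 0, 0], [[0, 0, 0], 0, 0], [[0, 0, 0], 0, 0]])

```text
time_s: 15.97
eef_pos: [519.9, 33.1, 71.5]
tcp_rot: [0.0, 0.703, 0.711, -0.0]
contact_force: [0.4, -2.4, 0.1]
finger_gap: 20.7
grasp_force: 52.5
```

Emit:
apply_moves(motion=[[[0.04, 0, 0], 0, 0], [[0, 0, 0], 0, 0], [[0, 0, 0], 0, 0], [[0, 0, 0], 0, 0], [[0, 0, 0], 0, 0]])

```text
time_s: 16.38
eef_pos: [519.9, 33.2, 71.5]
tcp_rot: [0.001, 0.703, 0.711, -0.001]
contact_force: [0.7, -7.3, 0.2]
finger_gap: 20.6
grasp_force: 52.5
```

Contact at 7 N: the handle is seated. I'll ease it down 1.5 mm, release and go straight up.

Emit:
apply_moves(motion=[[[0, 0, 0.06], 0, 0], [[0, 0, 0], 0, 0], [[0, 0, 0], 0, 0], [[0, 0, 0], 0, 0.27], [[0, 0, 0], 0, 0.35], [[0, 0, 0], 0, 0.5], [[0, 0, 0], 0, 0.5], [[0, 0, 0], 0, 0.5], [[0, 0, -0.3], 0, 0.5], [[0, 0, -0.5], 0, 0.5], [[0, 0, -0.6], 0, 0.5], [[0, 0, -0.6], 0, 0.5]])

```text
time_s: 17.38
eef_pos: [520.0, 34.5, 121.8]
tcp_rot: [0.0, 0.703, 0.712, 0.0]
contact_force: [-0.2, 0.0, 0.8]
finger_gap: 42.7
grasp_force: 0.0
```

Emit:
apply_moves(motion=[[[0, 0, -1], 0, 0.5], [[0, 0, -1], 0, 0.5], [[0, 0, -1], 0, 0.5], [[0, 0, 0], 0, 0.5], [[0, 0, 0], 0, 0.5], [[0, 0, 0], 0, 0.5]])

```text
time_s: 17.88
eef_pos: [520.0, 34.4, 195.5]
tcp_rot: [0.0, 0.703, 0.712, 0.0]
contact_force: [-0.1, 0.1, -0.4]
finger_gap: 42.8
grasp_force: 0.0
```

Run:
```python
from h import *
b=cap("wrist"); im,d,P=b[:3]; cv2.imwrite("pics/w7.png",im); print(manip.state()["eef_pos"].round(1))
hsv=cv2.cvtColor(im,cv2.COLOR_BGR2HSV)
h=(P[...,2]>60)&(P[...,2]<92)&(P[...,1]<82)&(abs(P[...,0]-520)<25)&(P[...,1]>-20)
H=P[h]; print("handle",len(H),H.mean(0).round(1),"y",H[:,1].min().round(1),np.percentile(H[:,1],99.5).round(1),"dz/dy",np.polyfit(H[:,1],H[:,2],1).round(3))
t=(abs(P[...,2]-100)<3)&(P[...,1]<110)&(P[...,1]>70)&(abs(P[...,0]-520)<12); print("plate top ymin",P[t][:,1].min().round(1) if t.any() else None)
r=(P[...,2]>66)&(P[...,2]<90)&(P[...,1]>95)&(P[...,1]<175)&(abs(P[...,0]-518)<12); print("rod",r.sum(),P[r].mean(0).round(1))
# racks and vials
for n,(x,y) in dict(v=(535,138),e=(615,138)).items():
    k=(abs(P[...,0]-x)<12)&(abs(P[...,1]-y)<30)&(P[...,2]<60); print(n,np.nanmedian(P[k][:,2]) if k.any() else None)
# gap row-scan at x=519 column: print y,z of pixels
u=int(np.median(np.argwhere(h)[:,1])); 
rows=np.argwhere(h[:,u]).ravel(); r0=rows.min()
print([(v,P[v,u].round(0)[1:].tolist(),im[v,u].tolist()) for v in range(r0-8,r0+6)])
```

```text
[519.6  34.4 194.5]
handle 2801 [519.2  46.7  82. ] y 8.2 81.6 dz/dy [4.2000e-02 8.0077e+01]
plate top ymin 83.7
rod 2195 [518.8 136.9  79.4]
v 28.20093694251881
e 27.53197819055191
[(167, [89.0, 100.0], [174, 168, 169]), (168, [88.0, 100.0], [173, 168, 169]), (169, [87.0, 100.0], [173, 167, 169]), (170, [87.0, 101.0], [172, 167, 169]), (171, [86.0, 100.0], [172, 168, 168]), (172, [85.0, 98.0], [171, 166, 167]), (173, [84.0, 99.0], [157, 154, 156]), (174, [84.0, 100.0], [122, 122, 127]), (175, [82.0, 84.0], [73, 78, 92]), (176, [81.0, 85.0], [49, 59, 77]), (177, [80.0, 83.0], [49, 58, 77]), (178, [79.0, 83.0], [48, 58, 76]), (179, [79.0, 83.0], [48, 58, 76]), (180, [78.0, 84.0], [47, 58, 76])]
```

```bash
python3 -c "
from workcell import manip
print(manip.finish_job())"
```

```text
the job is handed in; nothing more can be done
None
```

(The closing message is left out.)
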